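# Show the plunger's foot to the inspection camera

### The arm

A 6-joint arm with a two-finger parallel gripper is mounted at the origin on the work surface. World frame = base frame: x ahead of the robot, y to its left, z up, the work surface at z = 0. Lengths are in m, angles in rad, forces in N, time in s.
With the tool pointing down it reaches from about 0.35 to 0.95 m from the base axis. Payload 17.4 kg.
Tool frame: the origin (TCP) lies at the centre of the arm's flange, where the gripper is bolted on; the fingertips stand 186 mm ahead of it and the grasp point (between the pads) lies 167 mm ahead of it; z points along the fingers, y is the line along which they close (so a half turn about z gives the same grasp; the last joint's range is limited). The gripper opens to 93 mm and grips with 3 to 60 N. Pads are 15 mm wide; open, the fingers measure 128 mm over their backs; the gripper's body (75 mm by 188 mm) begins 65 mm behind the grasp point.
Start: joints at [-1.346, 0.116, 1.442, -0, 1.584, -0.038], TCP at [0.175, -0.652, 0.405] pointing down, gripper open.
Joint ranges: [-2.83, 2.83], [-0.83, 2.19], [0.07, 2.5], [-1.14, 4.28], [0.01, 3], [-2.97, 2.97]. Speed limits (rad/s): [1.89, 1.89, 2.22, 3.14, 3.14, 3.14].

### API

Orientations are given as [roll, pitch, yaw] about the fixed x, y, z axes, in that order (R = Rz(yaw) Ry(pitch) Rx(roll)).
In Python, from bench import bot gives the robot as it stands.
- The arm moves only by the tool step_arm, never from a script. Its argument "deltas" is a list of rows, each a list of 7 numbers: the turn, a rotation vector about the tool's x, y, z as a fraction of full scale, then the shift along the tool's x, y, z as a fraction of full scale, then the opening, from -1 (shut) to 1 (fully open). A call has 1 to 10 rows; each row is the pose to reach, as a shift and turn from the pose commanded when the call began, along the tool's axes at that moment; what a row does not reach only later rows make up. Full scale, the value 1, is 500 mm for a shift and 30 degrees for a turn. A row lasts 1/10 s, in which the tool goes at most 50 mm and 8.59 degrees, less where a joint would pass 70% of its speed; a pose out of reach is approached as far as the arm can. A call with a number of a shift or a turn outside -1 to 1 is refused whole. A call with a gripper value outside its range is refused whole. The fingers move at their own pace and stop on an object; the grip force is fixed at half the most. Time passes only in rows, so rows that repeat a pose let the fingers close. It gives the time, the measured TCP pose, the force, the opening and the grip force at its end, in the units of the state.
- bot.get_state(): the state, without advancing time (a new reading comes with each control period).
- bot.snapshot(name): name is "side" or "top" or "wrist"; returns a dict with "color" (400x640x3 uint8, red, green, blue), "fx", "fy", "cx", "cy" (pixels), "dist_coeffs" ([k1, k2, p1, p2, k3] as OpenCV has them; the pictures are not rectified), "eye" and "rotation" of the camera in the world. Camera axes: x right, y down, z forward; pixel columns grow to the right and rows downward; lengths in m; the calibration is good to about 2 mm. A picture is of the moment at which its call begins. There is no depth.
- bot.finish_job(): hands the job in; it is judged then, once.
The state is a dict: "time": time; "joints": joint angles; "joint_velocities": joint speeds; "effort": joint torques, N m; "position": TCP position; "tcp_rot": TCP orientation; "contact_force": force on the tool from outside, world axes, zero at the start; "ft_torque": the same for the moment, N m; "finger_gap": finger opening in m; "finger_force": force on a finger pad.
Only numpy, scipy, OpenCV 4.12 (cv2) and the standard library are available. Lean on these libraries where they do the work, as an engineer would, in place of code of your own. Each camera call takes 0.05 s, during which the arm holds its last target. There are 200 camera calls.

### The job

The plunger with the six-sided foot has toppled over: stand it upright on its foot on the bench and let go, then take it by the stem and hold its foot up to the inspection camera, so that the underside of the foot faces the lens squarely, centred on the lens axis, 60 mm from the front of the lens. Finish while still holding it there, steady, for the camera to take its picture. Do not drop the plunger, do not touch the camera, and leave everything else on the bench where it is.

Things in the scene. Friction and masses are not known exactly. Their poses are not given: they have to be found in the camera images.
- plunger: Loose aluminium plunger, 0.14-0.28 kg, 90 mm tall: six-sided foot 40 mm across flats, 12 mm thick, then a round stem 26 mm in diameter to the flat top. Centre of mass 38 mm above the underside. Origin: centre of the foot's underside; z runs along the stem to the top. Starts lying on the bench, z level but for 5 degrees down, top towards +y within 45 degrees. Upright on the bench, origin z = 0.
- lens: Lens of the inspection camera, fixed: black barrel 52 mm in diameter, 30 mm long, 39 mm glass in front; behind it a grey body 48 mm square reaching 92 mm behind the lens front. Origin: centre of the lens front, 120 mm above the bench; z is the lens axis, pointing out of it. It looks up, leaning 25 degrees from vertical towards the robot's side (-x within 0.5 rad).
- camera: The camera's stand, fixed to the bench (it carries the lens): dark steel base plate 130 x 100 x 12 mm and two aluminium cheeks 77 mm high. Origin: on the underside, 10 mm to -x of the base's centre; the lens front's centre lies at (10, 0, 120) mm in its frame, and the lens leans towards its -x.
- round_plunger: A sister plunger with a round foot (42 mm in diameter), loose, standing upright, 90 mm tall, same stem. Not to be moved. Origin: centre of its underside.
- loupe: Black eye loupe, loose, 34 mm in diameter, 34 mm tall. Not to be moved. Origin: centre of its underside.
- caliper: Digital caliper lying flat, loose, 200 mm long along its y, at most 70 mm wide, 13 mm high. Not to be moved. Origin: under the middle of its bar.
- dish: Dark steel dish, loose, 100 mm in diameter, 30 mm high. Not to be moved. Origin: centre of its underside.
There are look-alikes about, which are no part of the job. What is shaped like the plunger but brown is not meant. Of the things shaped like the camera, the steel one is meant.

How it is judged:
On the way:
1. the plunger stands upright on its foot on the bench, let go (angle between plunger's own z axis and vertical below 0.08 rad and height (world z) of plunger between -0.004 and 0.006 m and linear speed of plunger below 0.03 m/s and contact force between plunger and the fingers below 0.1 N), for 0.3 s.
At the end, for the whole second after the job is handed in: Held still in the fingers (under 20 mm/s), over 130 mm above the bench, not touching the camera; foot underside's centre 60 mm (within 12) in front of the lens and within 10 mm of its axis each way; plunger axis within 0.14 rad of the lens axis, foot to the lens (x of plunger in the frame of lens between -0.01 and 0.01 m and y of plunger in the frame of lens between -0.01 and 0.01 m and z of plunger in the frame of lens between 0.048 and 0.072 m and angle between the z axis of plunger and the z axis of lens, either way round below 0.14 rad and angle between plunger's own z axis and vertical below 1 rad and height (world z) of plunger above 0.13 m and contact force between plunger and the fingers above 1 N and contact force between plunger and camera below 0.1 N and linear speed of plunger below 0.02 m/s and angular speed of plunger below 0.15 rad/s); the arm keeps its last pose, push and grip.
It fails at once if the camera is touched (over 1 N) (contact force between camera and anything else above 1 N).
It fails at once if the plunger is dropped or flung (over 1.2 m/s) (linear speed of plunger above 1.2 m/s).
It fails at once if another thing on the bench is moved by more than 15 mm or tipped (distance of any of round_plunger, loupe, caliper, dish from where it was at the start of the episode above 0.015 m or angle between any of round_plunger, loupe, caliper, dish's own z axis and vertical above 0.3 rad).
It also fails if it takes over 64 s, if anything falls off the work surface, if the arm or the gripper's body presses on something with over 40 N, if the wrist force passes 120 N, or if a joint passes its speed limit or range.

## Working session

There is one attempt and no reset: what is moved stays moved. The work goes in short steps, Python scripts to look and compute and a tool call to move; the robot and the scene stay as the last step left them, time stands still between calls to the robot, and variables do not carry over. Pictures are saved under pics/ and viewed, at most 12 in all, crops included, and the job is handed in when it is done.

Besides the shell and the picture viewer there is one more tool, called after "Emit:" as name(argument=value, ...) on one line, values as JSON. step_arm: Moves the arm, as the interface text tells. Its arguments: {"type":"object","properties":{"deltas":{"type":"array"}},"required":["deltas"]}

```bash
ls; mkdir -p pics; cat > h.py <<'E'
import numpy as np, cv2
from scipy.spatial.transform import Rotation as R
from bench import bot
def snap(n,f=None):
    s=bot.snapshot(n)
    s['K']=np.array([[s['fx'],0,s['cx']],[0,s['fy'],s['cy']],[0,0,1.]])
    s['rotation']=np.array(s['rotation']); s['eye']=np.array(s['eye']); s['dist_coeffs']=np.array(s['dist_coeffs'],float)
    if f: cv2.imwrite('pics/'+f,s['color'][:,:,::-1])
    return s
def ray(s,uv):
    p=cv2.undistortPoints(np.array([[uv]],float),s['K'],s['dist_coeffs'])[0,0]
    d=s['rotation']@np.array([p[0],p[1],1.]); return s['eye'],d/np.linalg.norm(d)
def onz(s,uv,z):
    e,d=ray(s,uv); return e+d*(z-e[2])/d[2]
def proj(s,P):
    P=np.atleast_2d(np.array(P,float)); Rw=s['rotation'].T
    return cv2.projectPoints(P,cv2.Rodrigues(Rw)[0],-Rw@s['eye'],s['K'],s['dist_coeffs'])[0][:,0]
def tri(rs):
    A=np.zeros((3,3));b=np.zeros(3)
    for e,d in rs:
        M=np.eye(3)-np.outer(d,d);A+=M;b+=M@e
    return np.linalg.solve(A,b)
E
python3 - <<'E'
from h import *
a=snap('top','top0.png');b=snap('side','side0.png')
for s in(a,b):print(s['eye'],s['rotation'].round(3).tolist(),s['fx'],s['dist_coeffs'])
st=bot.get_state();print(st)
E
```

```text
pics
[0.50113981 0.00512138 1.10122814] [-3.063, 0.027, -1.579] 374.24038689512054 [-0.02367598  0.          0.          0.          0.        ]
[ 0.42298003 -0.72372706  0.6931401 ] [-2.234, -0.003, -0.203] 372.6152506708634 [-0.031492  0.        0.        0.        0.      ]
{'time': 0.1, 'joints': array([-1.34581903e+00,  1.16450212e-01,  1.44218675e+00, -2.27285493e-06,
        1.58397906e+00, -3.78376093e-02]), 'joint_velocities': array([-0.00112221, -0.00114326, -0.00327531,  0.00093186, -0.0012798 ,
        0.00119661]), 'effort': array([ 1.44425681e-03, -7.22895026e+01, -6.23865581e+01,  7.82111264e-02,
        2.28172954e-02, -7.11687358e-05]), 'position': array([ 0.17533551, -0.65184871,  0.40407795]), 'tcp_rot': array([-3.14056992e+00, -3.64417916e-05,  2.62814861e-01]), 'contact_force': array([-0.46226919, -0.10225335,  0.10145039]), 'ft_torque': array([0.05731702, 0.01593488, 0.01256394]), 'finger_force': 0.0, 'finger_gap': 0.09310365392293778}
```

View pics/top0.png

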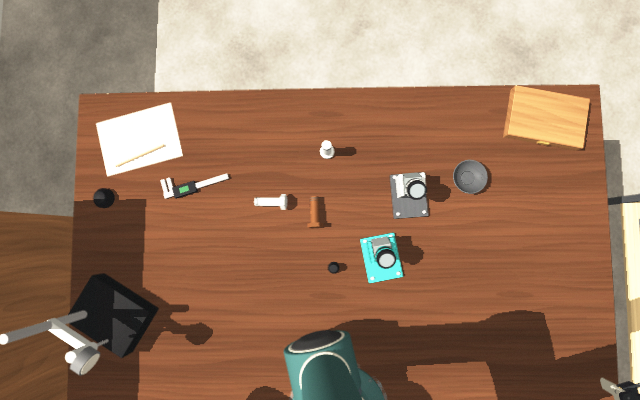

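View pics/side0.png

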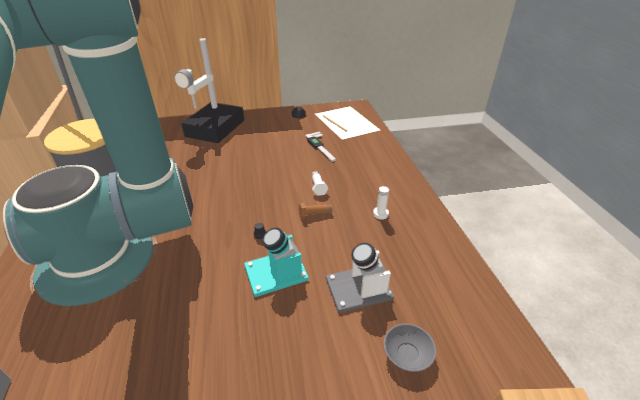

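The top view has four candidate plungers and cameras:
- **Plungers:** the aluminium one lies at (270,201) with its foot at (286,201). The brown look-alike is at (316,211), and the round-foot sister stands at (327,150).
- **Cameras:** the steel one is at (410,195) and the turquoise look-alike at (381,258).

The lying aluminium plunger and the steel camera fit the description. I'll confirm both in one crop.

```bash
sed -i "s/s\['rotation'\]=np.array(s\['rotation'\]);/s['rotation']=R.from_euler('xyz',s['rotation']).as_matrix();/" h.py
python3 - <<'E'
from h import *
t=cv2.imread('pics/top0.png');s=cv2.imread('pics/side0.png')
a=cv2.resize(t[180:225,240:310],(560,360),interpolation=2)
b=cv2.resize(t[165:225,385:435],(240,288),interpolation=2)
c=cv2.resize(s[160:220,290:350],(360,360)[:2],interpolation=2)[:240]
d=cv2.resize(s[235:315,320:400],(240,240),interpolation=2)
im=np.zeros((600,800,3),np.uint8);im[:360,:560]=a;im[:288,560:]=b;im[360:,:360]=c;im[360:,360:600]=d
cv2.imwrite('pics/crop1.png',im)
E
```

```text
(no output)
```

View pics/crop1.png

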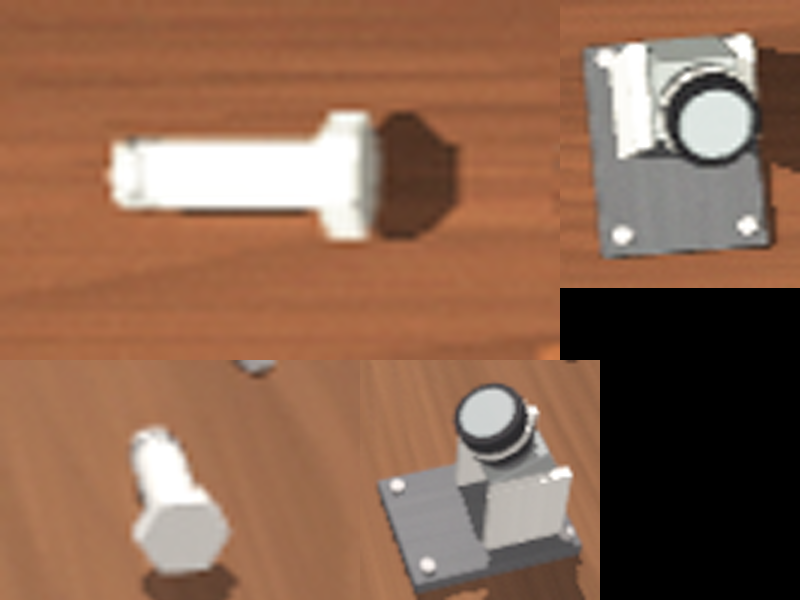

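The crop confirms both: the foot is hexagonal and bright aluminium (not brown), and the camera has the dark steel base with grey cheeks. Next I'll measure their positions.

```bash
python3 - <<'E'
from h import *
a=snap('top');b=snap('side')
def mask(s,x0,y0,x1,y1,thr=120,smax=70):
    h=cv2.cvtColor(s['color'],cv2.COLOR_RGB2HSV);m=((h[:,:,2]>thr)&(h[:,:,1]<smax)).astype(np.uint8)
    o=np.zeros_like(m);o[y0:y1,x0:x1]=m[y0:y1,x0:x1];return o
def comps(m,mn=8):
    n,l,st,c=cv2.connectedComponentsWithStats(m)
    return [(st[i].tolist(),c[i].round(2).tolist()) for i in range(1,n) if st[i,4]>=mn]
m=mask(a,245,185,300,220,130)
print('plunger top',comps(m))
ys,xs=np.nonzero(m)
for x in range(xs.min(),xs.max()+1): 
    y=ys[xs==x]; print(x,y.min(),y.max(),end='; ')
print()
P=np.column_stack([xs,ys]).astype(float)
st=P[(P[:,0]>256)&(P[:,0]<277)]
for x in(256,276): 
    yy=st[:,1]; f=np.polyfit(st[:,0],yy,1); print(x,np.polyval(f,x),onz(a,(x,np.polyval(f,x)),.016))
print('ends',onz(a,(xs.min()-.5,201.7),.02),onz(a,(xs.max()+.5,201.7),.02))
ms=mask(b,300,165,335,200,130);print('plunger side',comps(ms))
# glass
for s,box in((a,(404,178,432,204)),(b,(348,238,382,272))):
    x0,y0,x1,y1=box
    print('glass',comps(mask(s,*box,150,40)), comps(((s['color'].max(2)<60)*mask(s,*box,0,256)).astype(np.uint8)))
print('screws',comps(mask(a,385,165,435,225,170,40),2))
for n,(u,v) in dict(fl=(397.9,214),fr=(424.2,212.1),bl=(394.4,176.9),br=(422.5,173.8)).items(): print(n,onz(a,(u,v),.014))
E
```

```text
plunger top [([254, 194, 33, 16, 319], [271.66, 201.35])]
254 198 204; 255 198 205; 256 197 205; 257 197 205; 258 197 205; 259 197 205; 260 197 205; 261 197 205; 262 197 205; 263 197 205; 264 198 205; 265 198 205; 266 197 205; 267 198 205; 268 198 205; 269 198 205; 270 198 205; 271 198 205; 272 198 205; 273 198 205; 274 198 205; 275 198 205; 276 198 205; 277 198 205; 278 198 205; 279 197 205; 280 196 207; 281 194 209; 282 194 209; 283 194 209; 284 194 209; 285 194 209; 286 197 206; 
256 200.92771828056095 [0.60507092 0.23258115 0.016     ]
276 201.6278734477991 [0.60238213 0.17370318 0.016     ]
ends [0.60250256 0.23907658 0.02      ] [0.60147104 0.14238394 0.02      ]
plunger side [([312, 171, 16, 25, 267], [318.53, 184.16])]
glass [([404, 178, 22, 18, 111], [410.5, 182.85]), ([410, 184, 15, 14, 168], [416.88, 190.4])] [([408, 180, 19, 19, 84], [415.1, 187.27])]
glass [([353, 245, 19, 16, 219], [361.98, 252.2]), ([351, 250, 28, 22, 102], [363.18, 264.03]), ([378, 259, 4, 9, 26], [379.46, 263.15])] [([356, 251, 20, 15, 66], [366.94, 260.67]), ([363, 262, 14, 8, 23], [370.09, 266.74])]
screws [([392, 172, 34, 26, 316], [404.84, 183.07]), ([410, 184, 15, 14, 160], [416.89, 190.22]), ([422, 210, 4, 4, 13], [423.62, 211.38]), ([396, 212, 4, 4, 13], [397.38, 213.62])]
fl [ 0.56282059 -0.18056718  0.014     ]
fr [ 0.56757686 -0.25664278  0.014     ]
bl [ 0.67144499 -0.17296041  0.014     ]
br [ 0.67963919 -0.25499771  0.014     ]
```

```bash
python3 - <<'E'
from h import *
a=snap('top');b=snap('side')
print('lens tri',tri([ray(a,(416.9,190.3)),ray(b,(362,252.2))]),'onz',onz(a,(416.9,190.3),.12),onz(b,(362,252.2),.12))
for n,(u,v) in dict(fl=(397.4,213.6),fr=(423.6,211.4)).items(): print(n,onz(a,(u,v),.014))
# lean check: predicted body positions
# dark base plate outline in top
c=a['color'].astype(int); g=(abs(c[:,:,0]-c[:,:,2])<18)&(c.max(2)>50)&(c.max(2)<140)
m=np.zeros((400,640),np.uint8);m[165:225,385:432]=g[165:225,385:432]
cnt=max(cv2.findContours(m,0,1)[0],key=cv2.contourArea)
r=cv2.minAreaRect(cnt);bx=cv2.boxPoints(r);print(r)
for p in bx: print(p,onz(a,p,.012))
# left (+y) edge fit rows 172..213
L=np.array([(np.nonzero(m[y,385:405])[0].min()+385-.5,y) for y in range(178,214)])
f=np.polyfit(L[:,1],L[:,0],1);p,q=onz(a,(np.polyval(f,178),178),.012),onz(a,(np.polyval(f,213),213),.012)
d=q-p;print('left edge dir',d,np.arctan2(-d[1],-d[0]))
# front edge
F=np.array([(x,np.nonzero(m[200:222,x])[0].max()+200.5) for x in range(399,427)])
f=np.polyfit(F[:,0],F[:,1],1);p,q=onz(a,(399,np.polyval(f,399)),.012),onz(a,(427,np.polyval(f,427)),.012)
d=p-q;print('front edge',p,q,np.arctan2(-d[0],d[1]))
E
```

```text
lens tri [ 0.61760391 -0.21307771  0.12193617] onz [ 0.61863827 -0.21369287  0.12      ] [ 0.61743001 -0.21130709  0.12      ]
fl [ 0.56399569 -0.17914975  0.014     ]
fr [ 0.56962502 -0.25496958  0.014     ]
((408.919677734375, 197.31336975097656), (40.19255828857422, 35.10308074951172), 87.27368927001953)
[390.43213 178.07468] [ 0.66842335 -0.16163058  0.012     ]
[425.49548 176.405  ] [ 0.67217566 -0.26397405  0.012     ]
[427.40723 216.55206] [ 0.55468181 -0.26601615  0.012     ]
[392.34387 218.22174] [ 0.55082701 -0.16455353  0.012     ]
left edge dir [-0.1026859  -0.00744436  0.        ] 0.07236977140761981
front edge [ 0.55359353 -0.18387297  0.012     ] [ 0.55811394 -0.26494012  0.012     ] 0.055703645210132324
```

```bash
cat >> h.py <<'E'
def cur():
    s=bot.get_state();return np.array(s['position']),R.from_euler('xyz',s['tcp_rot'])
def delta(p,Rm):
    p0,R0=cur();dp=R0.inv().apply(p-p0);rv=(R0.inv()*R.from_matrix(Rm)).as_rotvec()
    print('turn',(np.degrees(rv)/30).round(3),'shift',(dp/.5).round(4),'| deg',np.degrees(np.linalg.norm(rv)).round(1),'mm',(1e3*np.linalg.norm(dp)).round(1))
def frame(z,y):
    z=z/np.linalg.norm(z);y=y-z*(y@z);y/=np.linalg.norm(y);return np.column_stack([np.cross(y,z),y,z])
O=np.array([.6005,.145,.0198]);u=np.array([.045,.995,-.087]);u/=np.linalg.norm(u)
n=np.array([0,0,1.])-u*u[2];n/=np.linalg.norm(n)
D=-(u+n)*np.sqrt(.5);Y=np.cross(u,n);Y=Y if Y[0]>0 else -Y
G=frame(D,Y);C=O+.052*u
E
python3 - <<'E'
from h import *
print(G); delta(C-.28*D,G)
E
```

```text
[[ 2.90459458e-02  9.98978865e-01 -3.46057914e-02]
 [ 6.42238134e-01 -4.51799487e-02 -7.65172498e-01]
 [-7.65954641e-01 -1.21805684e-18 -6.42894616e-01]]
turn [-1.049 -1.434 -2.248] shift [ 1.3965 -1.8254  0.4192] | deg 86.0 mm 1168.1
```

```bash
sed -i 's/^D=.*;Y=np/a=np.radians(37);D=-(u*np.sin(a)+n*np.cos(a));Y=np/' h.py; grep -n "^a=" h.py
```

```text
32:a=np.radians(37);D=-(u*np.sin(a)+n*np.cos(a));Y=np.cross(u,n);Y=Y if Y[0]>0 else -Y
```

Emit:
step_arm(deltas=[[0, 0, -1, 0.7, -0.9, 0, 1], [0, 0, -1, 0.7, -0.9, 0, 1], [0, 0, -1, 0.7, -0.9, 0, 1], [0, 0, -1, 0.7, -0.9, 0, 1], [0, 0, -1, 0.7, -0.9, 0, 1], [0, 0, -1, 0.7, -0.9, 0, 1], [0, 0, -1, 0.7, -0.9, 0, 1], [0, 0, -1, 0.7, -0.9, 0, 1], [0, 0, -1, 0.7, -0.9, 0, 1], [0, 0, -1, 0.7, -0.9, 0, 1]])

```text
time: 1.3
position: [0.3692, -0.189, 0.405]
tcp_rot: [3.141, -0.0, 0.786]
contact_force: [0.7, -0.3, 0.4]
finger_gap: 0.093
finger_force: 0.0
```

```bash
python3 - <<'E'
from h import *
print(cur()[0],bot.get_state()['joints'].round(2));delta(C-.28*D,G)
E
```

```text
[ 0.36924599 -0.18900257  0.40500911] [-0.53 -0.48  1.96  0.    1.66  0.25]
turn [-0.515 -1.334 -1.349] shift [ 1.1526 -0.4677  0.3631] | deg 59.0 mm 647.9
```

Emit:
step_arm(deltas=[[0, 0, -1, 0.9, -0.4, 0, 1], [0, 0, -1, 0.9, -0.4, 0, 1], [0, 0, -1, 0.9, -0.4, 0, 1], [0, 0, -1, 0.9, -0.4, 0, 1], [0, 0, -1, 0.9, -0.4, 0, 1], [0, 0, -1, 0.9, -0.4, 0, 1], [0, 0, -1, 0.9, -0.4, 0, 1], [0, 0, -1, 0.9, -0.4, 0, 1], [0, 0, -1, 0.9, -0.4, 0, 1], [0, 0, -1, 0.9, -0.4, 0, 1]])

```text
time: 2.3
position: [0.5459, 0.2714, 0.4045]
tcp_rot: [-3.142, -0.0, 1.311]
contact_force: [0.9, -0.2, 0.3]
finger_gap: 0.0927
finger_force: 0.0
```

```bash
python3 - <<'E'
from h import *
print(cur()[0],bot.get_state()['joints'].round(2));delta(C-.28*D,G);snap('wrist','w0.png')
E
```

```text
[0.5458909  0.27142327 0.40453081] [ 0.42 -0.03  1.59  0.    1.58  0.68]
turn [-0.15  -1.394 -0.392] shift [0.251  0.0686 0.3623] | deg 43.7 mm 223.0
```

View pics/w0.png

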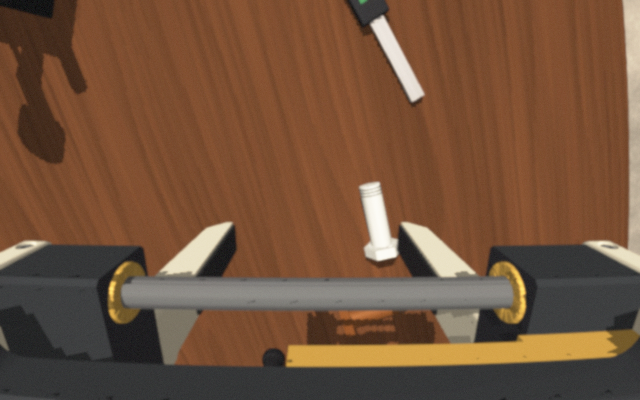

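The wrist view shows the plunger with its top at about (370,187) and its foot at about (381,250), and nothing else near it. I'll refine its pose from here.

```bash
python3 - <<'E'
from h import *
w=snap('wrist')
h=cv2.cvtColor(w['color'],cv2.COLOR_RGB2HSV);m=((h[:,:,2]>150)&(h[:,:,1]<70)).astype(np.uint8)
o=np.zeros_like(m);o[170:270,350:399]=m[170:270,350:399]
n,l,st,c=cv2.connectedComponentsWithStats(o);i=1+st[1:,4].argmax();o=(l==i);print(st[i])
for y in range(st[i][1],st[i][1]+st[i][3],4):
    x=np.nonzero(o[y])[0];print(y,x.min(),x.max(),end='; ')
print()
S=[(y,np.nonzero(o[y])[0].min(),np.nonzero(o[y])[0].max()) for y in range(195,235)]
S=np.array(S,float);f=np.polyfit(S[:,0],(S[:,1]+S[:,2])/2,1)
for y in(185,215,245): print(y,np.polyval(f,y),onz(w,(np.polyval(f,y),y),.016))
print('predicted O,top,C',proj(w,[O,O+.09*u,C, O+.02*n,O+.09*u+.013*n]).round(1).tolist())
E
```

```text
[ 359  186   40   79 1823]
186 369 379; 190 360 380; 194 362 381; 198 362 382; 202 362 382; 206 363 383; 210 364 384; 214 365 385; 218 365 386; 222 366 387; 226 367 387; 230 368 388; 234 369 389; 238 369 390; 242 370 396; 246 368 396; 250 365 396; 254 364 398; 258 365 397; 262 372 389; 
185 369.0499530956848 [0.6031021  0.24215036 0.016     ]
215 375.03728893058167 [0.60210753 0.20267399 0.016     ]
245 381.02462476547845 [0.60112594 0.16092559 0.016     ]
predicted O,top,C [[383.6, 257.4], [371.0, 189.7], [376.5, 219.0], [418.7, 233.9], [392.4, 168.2]]
```

```bash
sed -i 's/u=np.array(\[.045/u=np.array([.03/' h.py; python3 -c "
from h import *
delta(C-.28*D,G)"
```

```text
turn [-0.162 -1.393 -0.414] shift [0.2468 0.0624 0.3599] | deg 43.9 mm 220.4
```

Emit:
step_arm(deltas=[[-0.1, -0.9, -0.25, 0.24, 0.06, 0.2, 1], [-0.1, -0.9, -0.25, 0.24, 0.06, 0.2, 1], [-0.1, -0.9, -0.25, 0.24, 0.06, 0.2, 1], [-0.1, -0.9, -0.25, 0.24, 0.06, 0.2, 1], [-0.1, -0.9, -0.25, 0.24, 0.06, 0.2, 1], [-0.1, -0.9, -0.25, 0.24, 0.06, 0.2, 1]])

```text
time: 3.0
position: [0.6055, 0.3765, 0.3055]
tcp_rot: [3.119, 0.471, 1.437]
contact_force: [-0.8, -0.4, -0.4]
finger_gap: 0.0929
finger_force: 0.0
```

```bash
python3 -c "
from h import *
delta(C-.24*D,G);print(bot.get_state()['joints'].round(2))"
```

```text
turn [-0.069 -0.497 -0.169] shift [0.068  0.003  0.2166] | deg 15.9 mm 113.5
[ 0.58  0.31  1.39 -0.37  1.73  0.7 ]
```

Emit:
step_arm(deltas=[[-0.07, -0.5, -0.17, 0.068, 0.003, 0.217, 1], [-0.07, -0.5, -0.17, 0.068, 0.003, 0.217, 1], [-0.07, -0.5, -0.17, 0.068, 0.003, 0.217, 1], [-0.07, -0.5, -0.17, 0.068, 0.003, 0.217, 1], [-0.07, -0.5, -0.17, 0.068, 0.003, 0.217, 1], [-0.07, -0.5, -0.17, 0.068, 0.003, 0.217, 1]])

```text
time: 3.6
position: [0.6075, 0.3578, 0.1965]
tcp_rot: [3.136, 0.732, 1.538]
contact_force: [0.4, -0.3, 0.4]
finger_gap: 0.093
finger_force: 0.0
```

```bash
python3 - <<'E'
from h import *
delta(C-.18*D,G);snap('side','s1.png');w=snap('wrist')
a=cv2.imread('pics/s1.png')[80:280,200:440]
im=np.vstack([cv2.resize(a,(480,400)),np.zeros((0,480,3),np.uint8)])
im2=cv2.resize(w['color'][:,:,::-1],(320,200));o=np.zeros((400,800,3),np.uint8);o[:,:480]=im;o[:200,480:]=im2;cv2.imwrite('pics/s1.png',o)
E
```

```text
turn [ 0.006 -0.002 -0.004] shift [ 0.0029 -0.0016  0.1249] | deg 0.2 mm 62.5
```

View pics/s1.png

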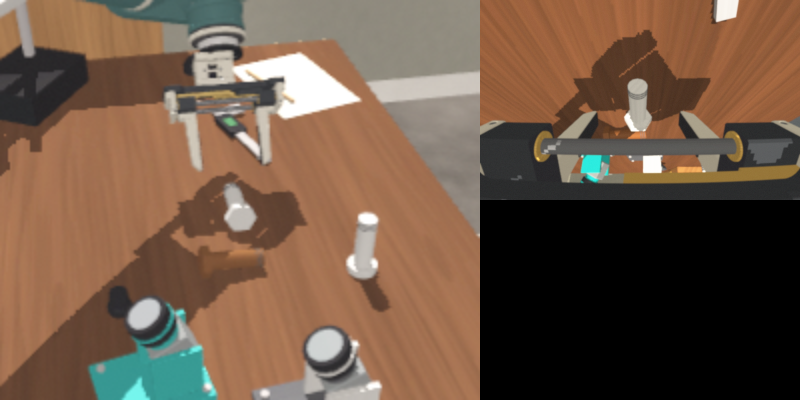

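The side view shows the fingers straddling the lying plunger's axis, and the wrist view has the plunger centred between them. I'll advance and close.

Emit:
step_arm(deltas=[[0, 0, 0, 0.003, -0.002, 0.05, 1], [0, 0, 0, 0.003, -0.002, 0.1, 1], [0, 0, 0, 0.003, -0.002, 0.125, 1], [0, 0, 0, 0.003, -0.002, 0.125, 1], [0, 0, 0, 0.003, -0.002, 0.125, 1]])

```text
time: 4.2
position: [0.605, 0.3171, 0.1465]
tcp_rot: [3.141, 0.736, 1.541]
contact_force: [-0.1, -0.7, 0.3]
finger_gap: 0.0927
finger_force: 0.0
```

Emit:
step_arm(deltas=[[0, 0, 0, 0, 0, 0, -1], [0, 0, 0, 0, 0, 0, -1], [0, 0, 0, 0, 0, 0, -1], [0, 0, 0, 0, 0, 0, -1], [0, 0, 0, 0, 0, 0, -1], [0, 0, 0, 0, 0, 0, -1], [0, 0, 0, 0, 0, 0, -1], [0, 0, 0, 0, 0, 0, -1], [0, 0, 0, 0, 0, 0, -1], [0, 0, 0, 0, 0, 0, -1]])

```text
time: 5.2
position: [0.6047, 0.3167, 0.1455]
tcp_rot: [-3.141, 0.736, 1.542]
contact_force: [1.0, 0.1, 0.4]
finger_gap: 0.0251
finger_force: 29.9
```

```bash
cat >> h.py <<'E'
import json,os
# plunger in tool: origin and z-axis
def save_grasp(Ow,zw):
    p,r=cur();json.dump([r.inv().apply(Ow-p).tolist(),r.inv().apply(zw).tolist()],open('g.json','w'))
def plung():
    o,z=map(np.array,json.load(open('g.json')));p,r=cur();return p+r.apply(o),r.apply(z)
def goto(Ot,zt):
    """tool pose that puts plunger origin at Ot with axis zt, smallest turn"""
    o,z=map(np.array,json.load(open('g.json')));p,r=cur();zw=r.apply(z);zt=zt/np.linalg.norm(zt)
    ax=np.cross(zw,zt);s=np.linalg.norm(ax);q=R.from_rotvec(ax/s*np.arctan2(s,zw@zt)) if s>1e-6 else R.identity()
    rn=q*r;delta(Ot-rn.apply(o),rn.as_matrix())
E
python3 - <<'E'
from h import *
save_grasp(O,u);up=np.array([0,0,1.])
p,r=cur();delta(p+[0,0,.1],r.as_matrix());goto(np.array([.602,.18,.08]),up)
E
```

```text
turn [ 0.  0. -0.] shift [-0.1343 -0.     -0.1482] | deg 0.0 mm 100.0
turn [-4.000e-03  3.166e+00  2.000e-03] shift [-5.375e-01  1.000e-04  2.315e-01] | deg 95.0 mm 292.6
```

Emit:
step_arm(deltas=[[0, 0, 0, -0.04, 0, -0.045, -1], [0, 0, 0, -0.09, 0, -0.1, -1], [0, 0, 0, -0.134, 0, -0.148, -1], [0, 0, 0, -0.16, 0, -0.18, -1], [0, 0, 0, -0.16, 0, -0.18, -1]])

```text
time: 5.7
position: [0.605, 0.3182, 0.2686]
tcp_rot: [3.137, 0.734, 1.539]
contact_force: [0.2, 0.7, -2.8]
finger_gap: 0.0252
finger_force: 29.9
```

Emit:
step_arm(deltas=[[0, 0.15, 0, -0.02, 0, 0, -1], [0, 0.3, 0, -0.04, 0, 0, -1], [0, 0.45, 0, -0.06, 0, 0, -1], [0, 0.6, 0, -0.08, 0, 0, -1], [0, 0.75, 0, -0.1, 0, 0, -1], [0, 0.9, 0, -0.12, 0, 0, -1], [0, 1, 0, -0.14, 0, 0, -1], [0, 1, 0, -0.14, 0, 0, -1]])

```text
time: 6.5
position: [0.6034, 0.2652, 0.3118]
tcp_rot: [-3.14, 0.212, 1.541]
contact_force: [0.2, -0.7, -3.2]
finger_gap: 0.0248
finger_force: 29.9
```

```bash
python3 - <<'E'
from h import *
print(cur()[0],bot.get_state()['joints'].round(2),plung());goto(np.array([.602,.18,.08]),np.array([0,0,1.]))
E
```

```text
[0.60336435 0.2651514  0.31177945] [ 0.41  0.15  1.57 -0.19  1.52  0.46] (array([0.60127341, 0.17936535, 0.11702616]), array([0.029412  , 0.90555924, 0.42319901]))
turn [-5.000e-03  2.165e+00 -2.000e-03] shift [-0.4103  0.0006  0.2349] | deg 65.0 mm 236.4
```

Emit:
step_arm(deltas=[[0, 0.15, 0, -0.03, 0, 0, -1], [0, 0.3, 0, -0.06, 0, 0, -1], [0, 0.45, 0, -0.09, 0, 0.01, -1], [0, 0.6, 0, -0.12, 0, 0.02, -1], [0, 0.75, 0, -0.15, 0, 0.03, -1], [0, 0.9, 0, -0.18, 0, 0.04, -1], [0, 1, 0, -0.2, 0, 0.05, -1], [0, 1, 0, -0.2, 0, 0.05, -1]])

```text
time: 7.3
position: [0.6002, 0.1621, 0.3071]
tcp_rot: [-3.137, -0.309, 1.539]
contact_force: [-0.6, -0.1, -4.0]
finger_gap: 0.0253
finger_force: 29.9
```

```bash
python3 - <<'E'
from h import *
print(cur()[0],bot.get_state()['joints'].round(2),plung());goto(np.array([.602,.18,.07]),np.array([0,0,1.]))
E
```

```text
[0.60020465 0.16206376 0.30711714] [0.17 0.03 1.7  0.31 1.36 0.14] (array([0.60078466, 0.18469637, 0.09550454]), array([0.02225139, 0.57427377, 0.81836087]))
turn [-0.008  1.169 -0.008] shift [-0.2796  0.0014  0.0722] | deg 35.1 mm 144.4
```

Emit:
step_arm(deltas=[[0, 0.15, 0, -0.04, 0, 0, -1], [0, 0.3, 0, -0.08, 0, 0, -1], [0, 0.45, 0, -0.12, 0, 0.01, -1], [0, 0.6, 0, -0.16, 0, 0.02, -1], [0, 0.75, 0, -0.19, 0, 0.03, -1], [0, 0.9, 0, -0.22, 0, 0.04, -1], [0, 1, 0, -0.25, 0, 0.05, -1], [0, 1, 0, -0.25, 0, 0.05, -1]])

```text
time: 8.1
position: [0.5968, 0.0513, 0.2447]
tcp_rot: [-3.133, -0.833, 1.535]
contact_force: [-0.5, -0.3, -2.1]
finger_gap: 0.0254
finger_force: 29.9
```

```bash
python3 - <<'E'
from h import *
print(cur()[0],bot.get_state()['joints'].round(2),plung());goto(np.array([.602,.18,.06]),np.array([0,0,1.]))
snap('side','s2.png');snap('top','t2.png');w=snap('wrist','w2.png')
s=cv2.imread('pics/s2.png')[60:260,220:460];t=cv2.imread('pics/t2.png')[120:260,200:380];w=cv2.imread('pics/w2.png')
o=np.zeros((600,800,3),np.uint8);o[:400,:480]=cv2.resize(s,(480,400));o[:249,480:]=cv2.resize(t,(320,249));o[260:460,480:]=cv2.resize(w,(320,200));cv2.imwrite('pics/m2.png',o)
E
```

```text
[0.59679372 0.05133967 0.24468186] [-0.1   0.07  1.82  0.84  1.41 -0.28] (array([0.60013193, 0.17666182, 0.07270605]), array([0.01002318, 0.08851863, 0.99602409]))
turn [-0.009  0.17  -0.011] shift [-0.0516  0.0014  0.0161] | deg 5.1 mm 27.0
```

View pics/m2.png

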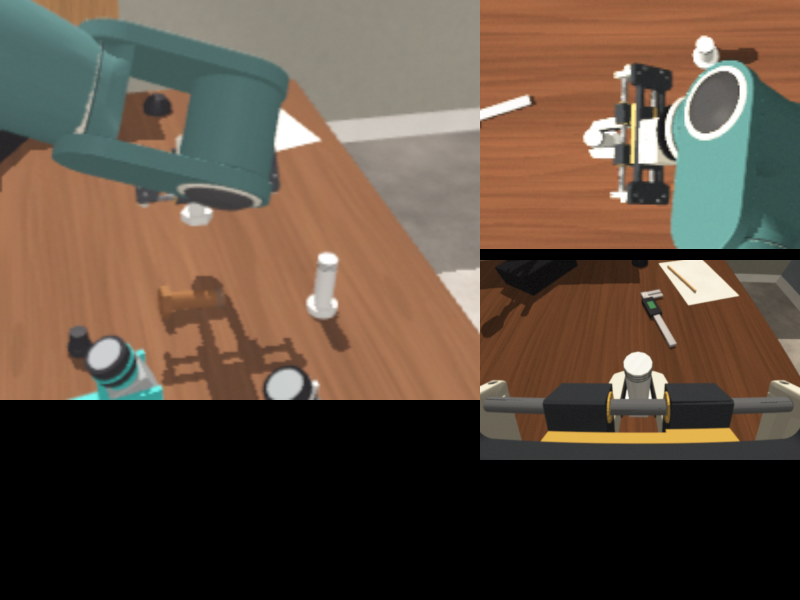

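```bash
python3 - <<'E'
from h import *
b=snap('side')
for uv in((325,157),(325,165),(350,160)):
    e,d=ray(b,uv)
    for y in(-.1,-.05,0,.03): print(uv,(e+d*(y-e[1])/d[1]).round(3))
goto(np.array([.602,.18,.03]),np.array([0,0,1.]))
E
```

```text
(325, 157) [ 0.56  -0.1    0.293]
(325, 157) [ 0.571 -0.05   0.26 ]
(325, 157) [0.582 0.    0.228]
(325, 157) [0.589 0.03  0.209]
(325, 165) [ 0.561 -0.1    0.273]
(325, 165) [ 0.572 -0.05   0.24 ]
(325, 165) [0.583 0.    0.206]
(325, 165) [0.589 0.03  0.186]
(350, 160) [ 0.613 -0.1    0.279]
(350, 160) [ 0.628 -0.05   0.246]
(350, 160) [0.644 0.    0.212]
(350, 160) [0.653 0.03  0.192]
turn [-0.003  0.171 -0.003] shift [-0.1025  0.0006  0.0588] | deg 5.1 mm 59.1
```

Emit:
step_arm(deltas=[[0, 0.06, 0, -0.03, 0, 0.015, -1], [0, 0.12, 0, -0.06, 0, 0.03, -1], [0, 0.17, 0, -0.085, 0, 0.05, -1], [0, 0.17, 0, -0.1, 0, 0.059, -1], [0, 0.17, 0, -0.102, 0, 0.059, -1], [0, 0.17, 0, -0.102, 0, 0.059, -1]])

```text
time: 8.9
position: [0.5969, 0.0396, 0.1906]
tcp_rot: [3.141, -0.922, 1.543]
contact_force: [-0.6, -0.0, -2.8]
finger_gap: 0.0253
finger_force: 29.9
```

```bash
python3 - <<'E'
from h import *
print(plung(),bot.get_state()['joints'].round(2));goto(np.array([.602,.18,.005]),np.array([0,0,1.]))
p,r=cur();delta(p-[0,0,.01],r.as_matrix())
a=snap('top','t3.png');snap('side','s3.png')
t=cv2.imread('pics/t3.png')[150:240,220:320];s=cv2.imread('pics/s3.png')[120:220,280:400]
cv2.imwrite('pics/m3.png',np.hstack([cv2.resize(t,(400,360),interpolation=2),cv2.resize(s,(400,360),interpolation=2)]))
E
```

```text
(array([0.60166879, 0.17982365, 0.03053777]), array([ 1.27836560e-03, -8.30176631e-04,  9.99998838e-01])) [-0.13  0.14  1.86  0.94  1.39 -0.41]
turn [-0.002 -0.002 -0.002] shift [-0.0402  0.0002  0.0312] | deg 0.1 mm 25.4
turn [0. 0. 0.] shift [-0.0159 -0.      0.0121] | deg 0.0 mm 10.0
```

View pics/m3.png

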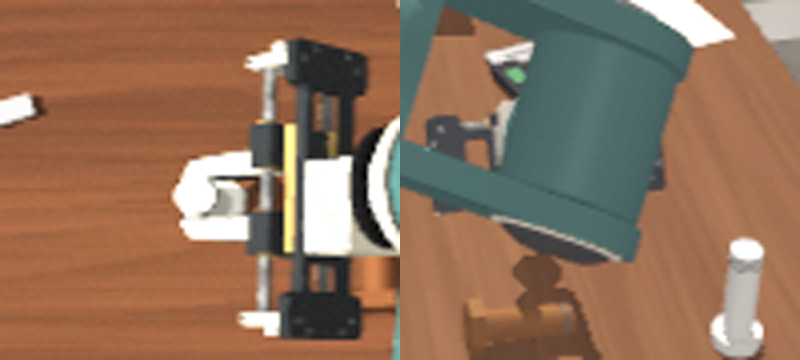

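The top view shows the plunger about upright in the fingers at (196,196). The side view shows the wrist clear of both the brown part and the round plunger. I'll descend to contact.

Emit:
step_arm(deltas=[[0, 0, 0, -0.016, 0, 0.012, -1], [0, 0, 0, -0.032, 0, 0.0245, -1], [0, 0, 0, -0.037, 0, 0.028, -1], [0, 0, 0, -0.04, 0, 0.0305, -1], [0, 0, 0, -0.04, 0, 0.0305, -1]])

```text
time: 9.5
position: [0.5967, 0.0394, 0.1644]
tcp_rot: [-3.14, -0.924, 1.541]
contact_force: [-0.4, 0.2, -2.6]
finger_gap: 0.0255
finger_force: 29.9
```

Emit:
step_arm(deltas=[[0, 0, 0, -0.0016, 0, 0.0012, -1], [0, 0, 0, -0.0032, 0, 0.0024, -1], [0, 0, 0, -0.0048, 0, 0.0036, -1], [0, 0, 0, -0.0048, 0, 0.0036, -1]])

```text
time: 9.9
position: [0.5967, 0.0394, 0.1617]
tcp_rot: [-3.141, -0.923, 1.541]
contact_force: [0.5, -0.3, -2.5]
finger_gap: 0.0253
finger_force: 29.9
```

Emit:
step_arm(deltas=[[0, 0, 0, -0.0016, 0, 0.0012, -1], [0, 0, 0, -0.0024, 0, 0.0018, -1], [0, 0, 0, -0.0032, 0, 0.0024, -1], [0, 0, 0, -0.0032, 0, 0.0024, -1]])

```text
time: 10.3
position: [0.5967, 0.0394, 0.1597]
tcp_rot: [-3.141, -0.924, 1.541]
contact_force: [0.6, 0.4, -2.1]
finger_gap: 0.0252
finger_force: 29.9
```

Emit:
step_arm(deltas=[[0, 0, 0, -0.0016, 0, 0.0012, -1], [0, 0, 0, -0.0024, 0, 0.0018, -1], [0, 0, 0, -0.0024, 0, 0.0018, -1]])

```text
time: 10.6
position: [0.5967, 0.0394, 0.1581]
tcp_rot: [-3.141, -0.923, 1.541]
contact_force: [-0.2, 0.5, -2.6]
finger_gap: 0.0259
finger_force: 29.9
```

Emit:
step_arm(deltas=[[0, 0, 0, -0.0016, 0, 0.0012, -1], [0, 0, 0, -0.0024, 0, 0.0018, -1], [0, 0, 0, -0.0024, 0, 0.0018, -1]])

```text
time: 10.9
position: [0.597, 0.0394, 0.1575]
tcp_rot: [3.141, -0.925, 1.543]
contact_force: [-0.1, -2.6, 5.9]
finger_gap: 0.0252
finger_force: 29.9
```

Contact is made: the vertical force jumped to +6 N. Releasing.

Emit:
step_arm(deltas=[[0, 0, 0, 0, 0, 0, 1], [0, 0, 0, 0, 0, 0, 1], [0, 0, 0, 0, 0, 0, 1], [0, 0, 0, 0, 0, 0, 1], [0, 0, 0, 0, 0, 0, 1], [0, 0, 0, 0, 0, 0, 1], [0, 0, 0, 0, 0, 0, 1], [0, 0, 0, 0, 0, 0, 1], [0, 0, 0, 0, 0, 0, 1]])

```text
time: 11.8
position: [0.5967, 0.0394, 0.1567]
tcp_rot: [-3.141, -0.923, 1.541]
contact_force: [0.2, -0.6, 0.0]
finger_gap: 0.0909
finger_force: 0.0
```

Emit:
step_arm(deltas=[[0, 0, 0, 0, 0, -0.04, 1], [0, 0, 0, 0, 0, -0.1, 1], [0, 0, 0, 0, 0, -0.2, 1], [0, 0, 0, 0, 0, -0.3, 1], [0, 0, 0, 0, 0, -0.3, 1]])

```text
time: 12.3
position: [0.5939, -0.0838, 0.2516]
tcp_rot: [3.133, -0.922, 1.546]
contact_force: [-0.2, -0.0, 0.2]
finger_gap: 0.0928
finger_force: 0.0
```

```bash
python3 - <<'E'
from h import *
print(cur()[0],bot.get_state()['joints'].round(2))
a=snap('top','t4.png');b=snap('side','s4.png')
for x in(a,b): print(proj(x,[[.602,.18,0],[.602,.18,.09]]).round(1).tolist())
t=cv2.imread('pics/t4.png')[150:240,220:320];s=cv2.imread('pics/s4.png')[120:220,280:400]
cv2.imwrite('pics/m4.png',np.hstack([cv2.resize(t,(400,360),interpolation=2),cv2.resize(s,(400,360),interpolation=2)]))
E
```

```text
[ 0.5938983 -0.0837934  0.2515962] [-0.33  0.11  1.78  0.87  1.6  -0.44]
[[274.7, 202.3], [269.5, 199.3]]
[[318.3, 188.7], [318.3, 164.3]]
```

View pics/m4.png

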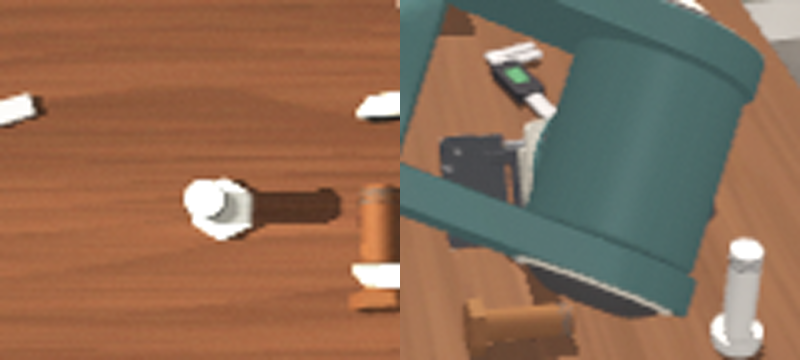

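The plunger stands upright: in the top-view crop the foot is at (221,208) and the cap at (205,200), leaning the way perspective predicts. Next I'll bring the tool vertically above it.

```bash
python3 - <<'E'
from h import *
V=frame(np.array([0,0,-1.]),np.array([1.,0,0]))
delta(np.array([.602,.178,.40]),V)
a=snap('top');c=a['color'].astype(int);m=((c.min(2)>150)).astype(np.uint8)
o=np.zeros_like(m);o[188:215,262:288]=m[188:215,262:288];k,l,st,ce=cv2.connectedComponentsWithStats(o);print(st,ce)
for y in range(192,213):
    x=np.nonzero(o[y])[0]
    if len(x):print(y,x.min(),x.max(),end='; ')
E
```

```text
turn [ 0.028 -1.763 -0.053] shift [0.5556 0.002  0.2292] | deg 52.9 mm 300.5
[[     0      0    640    400 255830]
 [   266    195     17     15    170]] [[319.53041864 199.49886253]
 [273.72352941 201.21176471]]
195 268 277; 196 267 279; 197 266 280; 198 266 281; 199 266 282; 200 266 282; 201 266 281; 202 267 281; 203 268 281; 204 268 281; 205 268 281; 206 269 282; 207 270 280; 208 272 278; 209 274 276;
```

Emit:
step_arm(deltas=[[0, -0.28, 0, 0.05, 0, -0.08, 1], [0, -0.56, 0, 0.1, 0, -0.16, 1], [0, -0.84, 0, 0.15, 0, -0.2, 1], [0, -1, 0, 0.2, 0, -0.22, 1], [0, -1, 0, 0.25, 0, -0.22, 1], [0, -1, 0, 0.3, 0, -0.22, 1]])

```text
time: 13.05
position: [0.5935, -0.0757, 0.4329]
tcp_rot: [-3.14, -0.4, 1.543]
contact_force: [0.7, 0.6, -0.6]
finger_gap: 0.0931
finger_force: 0.0
```

```bash
python3 - <<'E'
from h import *
V=frame(np.array([0,0,-1.]),np.array([1.,0,0]))
print(cur()[0]);delta(np.array([.602,.178,.40]),V)
E
```

```text
[ 0.59351266 -0.07573073  0.43289852]
turn [ 0.008 -0.764 -0.052] shift [0.442  0.0033 0.2584] | deg 23.0 mm 256.0
```

Emit:
step_arm(deltas=[[0, -0.2, -0.05, 0.08, 0.003, 0.045, 1], [0, -0.45, -0.05, 0.17, 0.003, 0.1, 1], [0, -0.7, -0.05, 0.26, 0.003, 0.15, 1], [0.01, -0.764, -0.05, 0.35, 0.003, 0.205, 1], [0.01, -0.764, -0.05, 0.442, 0.003, 0.258, 1], [0.01, -0.764, -0.05, 0.442, 0.003, 0.258, 1], [0.01, -0.764, -0.05, 0.442, 0.003, 0.258, 1]])

```text
time: 13.75
position: [0.6018, 0.1787, 0.3986]
tcp_rot: [-3.139, 0.001, 1.573]
contact_force: [0.4, -0.5, 0.6]
finger_gap: 0.093
finger_force: 0.0
```

```bash
python3 - <<'E'
from h import *
print(cur()[0],bot.get_state()['joints'].round(2))
V=frame(np.array([0,0,-1.]),np.array([1.,0,0]))
delta(np.array([.602,.178,.235]),V)
w=snap('wrist','w5.png')
print(proj(w,[[.602,.178,0],[.602,.178,.09]]).round(1).tolist())
b=snap('side','s5.png');print(proj(b,[[.602,.178,0],[.602,.178,.09]]).round(1).tolist())
im=np.vstack([cv2.resize(cv2.imread('pics/w5.png'),(480,300)),cv2.resize(cv2.imread('pics/s5.png')[120:220,240:400],(480,300))])
cv2.imwrite('pics/m5.png',im)
E
```

```text
[0.6017696  0.17869825 0.39856548] [0.25 0.02 1.56 0.   1.57 0.25]
turn [-0.005  0.001  0.004] shift [-0.0012  0.0014  0.3271] | deg 0.2 mm 163.6
[[318.0, 169.2], [318.3, 187.1]]
[[318.5, 189.1], [318.4, 164.7]]
```

View pics/m5.png

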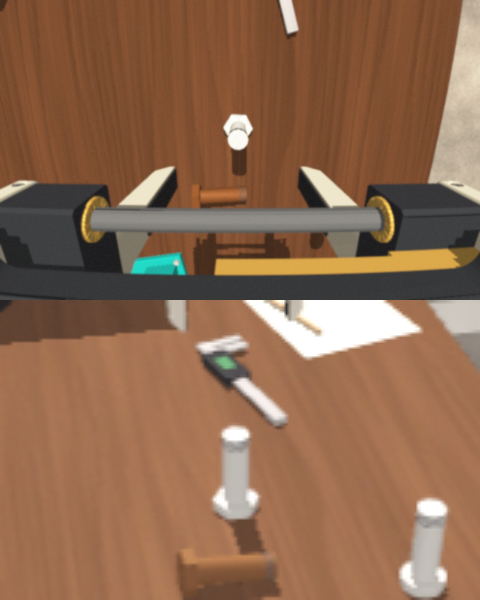

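The wrist view has the foot at (316,171) and the cap at (317,186), within about 1–2 mm of prediction, and the side view confirms it stands upright and clear. I'll descend and grip the stem.

Emit:
step_arm(deltas=[[0, 0, 0, 0, 0.0014, 0.08, 1], [0, 0, 0, 0, 0.0014, 0.16, 1], [0, 0, 0, 0, 0.0014, 0.24, 1], [0, 0, 0, 0, 0.0014, 0.3, 1], [0, 0, 0, 0, 0.0014, 0.327, 1], [0, 0, 0, 0, 0.0014, 0.327, 1], [0, 0, 0, 0, 0.0014, 0.327, 1]])

```text
time: 14.55
position: [0.6034, 0.1756, 0.2386]
tcp_rot: [3.14, -0.0, 1.568]
contact_force: [0.0, 0.5, 0.4]
finger_gap: 0.0929
finger_force: 0.0
```

Emit:
step_arm(deltas=[[0, 0, 0, 0, 0, 0, -1], [0, 0, 0, 0, 0, 0, -1], [0, 0, 0, 0, 0, 0, -1], [0, 0, 0, 0, 0, 0, -1], [0, 0, 0, 0, 0, 0, -1], [0, 0, 0, 0, 0, 0, -1], [0, 0, 0, 0, 0, 0, -1], [0, 0, 0, 0, 0, 0, -1], [0, 0, 0, 0, 0, 0, -1], [0, 0, 0, 0, 0, 0, -1]])

```text
time: 15.55
position: [0.6028, 0.1761, 0.2368]
tcp_rot: [-3.141, 0.0, 1.569]
contact_force: [-1.1, -0.5, -1.5]
finger_gap: 0.0256
finger_force: 30.0
```

```bash
python3 - <<'E'
from h import *
p,r=cur();print(p)
save_grasp(np.array([p[0],.178,0]),np.array([0,0,1.]))
b=snap('top')
c=b['color'].astype(int);m=(c.min(2)>150)
print(proj(b,[[p[0],.178,0]]))
g=np.argwhere(m[196:215,262:288])+[196,262]
for y in range(200,213):
    x=g[g[:,0]==y][:,1]
    if len(x):print(y,x.min(),x.max(),end='; ')
E
```

```text
[0.60281975 0.17612966 0.23675917]
[[275.39155601 201.98846361]]
205 274 274; 206 272 274; 207 271 274; 208 270 275; 209 268 275; 210 268 273; 211 272 273;
```

Emit:
step_arm(deltas=[[0, 0, 0, 0, 0, -0.04, -1], [0, 0, 0, 0, 0, -0.12, -1], [0, 0, 0, 0, 0, -0.2, -1], [0, 0, 0, 0, 0, -0.28, -1], [0, 0, 0, 0, 0, -0.36, -1], [0, 0, 0, 0, 0, -0.4, -1], [0, 0, 0, 0, 0, -0.4, -1]])

```text
time: 16.3
position: [0.6029, 0.1762, 0.4401]
tcp_rot: [3.137, -0.001, 1.569]
contact_force: [0.6, 0.7, -2.5]
finger_gap: 0.0255
finger_force: 30.0
```

```bash
cat >> h.py <<'E'
L=np.array([.618,-.2125,.120]);lz=R.from_euler('z',.065).apply([-np.sin(np.radians(25)),0,np.cos(np.radians(25))])
E
python3 -c "
from h import *
print(plung());goto(L+.12*lz,lz)"
```

```text
(array([0.60400031, 0.17829177, 0.20330851]), array([-0.00471708, -0.00112981,  0.99998824]))
turn [-0.822  0.054  0.   ] shift [-0.8012 -0.2688 -0.0083] | deg 24.7 mm 422.6
```

Emit:
step_arm(deltas=[[-0.05, 0, 0, -0.04, -0.02, -0.01, -1], [-0.15, 0.01, 0, -0.12, -0.05, -0.01, -1], [-0.25, 0.02, 0, -0.2, -0.08, -0.01, -1], [-0.35, 0.03, 0, -0.29, -0.11, -0.01, -1], [-0.45, 0.035, 0, -0.38, -0.14, -0.01, -1], [-0.55, 0.04, 0, -0.47, -0.17, -0.01, -1], [-0.65, 0.045, 0, -0.56, -0.2, -0.01, -1], [-0.75, 0.05, 0, -0.65, -0.23, -0.01, -1], [-0.82, 0.054, 0, -0.73, -0.25, -0.01, -1], [-0.82, 0.054, 0, -0.78, -0.265, -0.01, -1]])

```text
time: 17.3
position: [0.4683, -0.2159, 0.4397]
tcp_rot: [2.713, -0.028, 1.572]
contact_force: [1.1, 0.9, -1.9]
finger_gap: 0.0256
finger_force: 30.0
```

```bash
python3 - <<'E'
from h import *
O1,z1=plung();print(O1,z1,bot.get_state()['joints'].round(2));goto(L+.06*lz,lz)
a=snap('top','t6.png');b=snap('side','s6.png')
for s in(a,b):print(proj(s,[L,O1,O1+.045*z1,O1+.09*z1]).round(1).tolist())
t=cv2.imread('pics/t6.png')[130:240,360:480];s=cv2.imread('pics/s6.png')[170:320,280:430]
cv2.imwrite('pics/m6.png',np.hstack([cv2.resize(t,(400,367),interpolation=2),cv2.resize(s,(367,367),interpolation=2)]))
E
```

```text
[ 0.56683884 -0.20785491  0.22458404] [-0.41602938 -0.02614996  0.9089751 ] [-0.53 -0.34  1.82  0.24  1.31 -0.55]
turn [-0.012  0.003  0.   ] shift [-0.0161  0.0025  0.1125] | deg 0.4 mm 56.8
[[416.5, 190.5], [424.9, 206.9], [430.1, 213.9], [435.9, 221.6]]
[[362.4, 252.6], [339.9, 216.7], [330.8, 201.6], [321.0, 185.1]]
```

View pics/m6.png

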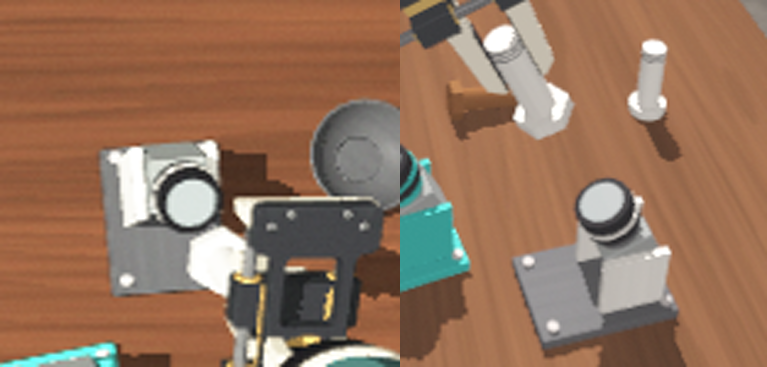

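In both views the held plunger matches its predicted pixels: side-view top at (322,186), foot at about (339,214). It points at the lens with clear space around it, so I'll advance along the axis.

Emit:
step_arm(deltas=[[-0.012, 0.003, 0, -0.005, 0, 0.03, -1], [-0.012, 0.003, 0, -0.016, 0.0025, 0.06, -1], [-0.012, 0.003, 0, -0.016, 0.0025, 0.09, -1], [-0.012, 0.003, 0, -0.016, 0.0025, 0.112, -1], [-0.012, 0.003, 0, -0.016, 0.0025, 0.112, -1], [-0.012, 0.003, 0, -0.016, 0.0025, 0.112, -1]])

```text
time: 18.0
position: [0.4942, -0.2198, 0.3913]
tcp_rot: [2.707, -0.029, 1.576]
contact_force: [0.3, 0.5, -2.2]
finger_gap: 0.0251
finger_force: 30.0
```

```bash
python3 - <<'E'
from h import *
O1,z1=plung();print(O1,z1);goto(L+.06*lz,lz)
a=snap('top','t7.png');b=snap('side','s7.png')
for s in(a,b):print(proj(s,[L,O1,O1+.012*z1,O1+.09*z1]).round(1).tolist())
def hexpts(O,z):
    x=np.cross(z,[0,1,0]);x/=np.linalg.norm(x);y=np.cross(z,x);t=np.linspace(0,2*np.pi,40);return O+.0215*(np.cos(t)[:,None]*x+np.sin(t)[:,None]*y)
t=cv2.imread('pics/t7.png');s=cv2.imread('pics/s7.png')
def big(im,S,x0,y0,x1,y1,k):
    o=cv2.resize(im[y0:y1,x0:x1],None,fx=k,fy=k,interpolation=2)
    for P,c in((O1,(0,255,0)),):
        q=proj(S,hexpts(P,z1));cv2.polylines(o,[np.int32((q-[x0-.5,y0-.5])*k)],True,c,1)
    for P in(L,O1+.09*z1):
        q=(proj(S,P)[0]-[x0-.5,y0-.5])*k;cv2.circle(o,tuple(np.int32(q).tolist()),3,(0,0,255),-1)
    return o
cv2.imwrite('pics/m7.png',np.hstack([big(t,a,390,160,450,230,6),big(s,b,310,190,390,260,5)[:420] if 0 else cv2.copyMakeBorder(big(s,b,310,190,390,270,5),0,20,0,0,0)]))
E
```

```text
[ 0.59405237 -0.21113573  0.17674854] [-0.42174302 -0.02854927  0.90626584]
turn [ 0.    -0.002  0.   ] shift [-0.0056 -0.0044  0.003 ] | deg 0.1 mm 3.9
[[416.5, 190.5], [421.2, 197.4], [422.4, 199.0], [431.3, 210.5]]
[[362.4, 252.6], [352.7, 234.1], [350.6, 230.6], [335.5, 205.7]]
```

View pics/m7.png

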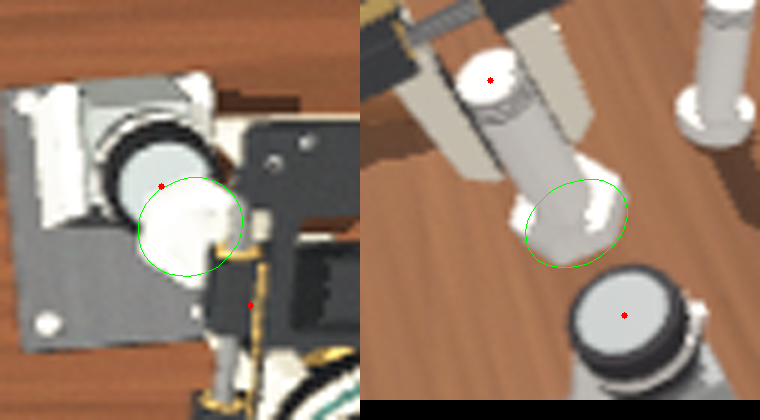

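The predicted foot outline (green) agrees with the image to within about 2 mm, and the foot faces the lens. I'll make one small lateral trim and settle.

Emit:
step_arm(deltas=[[0, 0, 0, -0.003, 0, 0.001, -1], [0, 0, 0, -0.005, -0.001, 0.003, -1], [0, 0, 0, -0.005, -0.001, 0.003, -1], [0, 0, 0, -0.005, -0.001, 0.003, -1], [0, 0, 0, -0.005, -0.001, 0.003, -1], [0, 0, 0, -0.005, -0.001, 0.003, -1], [0, 0, 0, -0.005, -0.001, 0.003, -1], [0, 0, 0, -0.005, -0.001, 0.003, -1]])

```text
time: 18.9
position: [0.4942, -0.2225, 0.3898]
tcp_rot: [2.706, -0.029, 1.575]
contact_force: [1.0, 0.3, -2.9]
finger_gap: 0.0257
finger_force: 30.0
```

```bash
python3 - <<'E'
from h import *
O1,z1=plung();print(O1,O1-L-.06*lz,z1@lz,bot.get_state()['joint_velocities'].round(4))
print(bot.finish_job())
E
```

```text
[ 0.59417849 -0.21399843  0.17528934] [0.00148204 0.00014862 0.00091088] 0.9999996451865987 [ 0.0019  0.0001 -0.0001 -0.0001  0.0023 -0.002 ]
the job is handed in; nothing more can be done
None
```

The job is handed in at about 19 s: the plunger was stood upright and let go, then regripped by the stem and held with its foot facing the lens at 60 mm, an estimated 2 mm or so off target; no verdict came back.

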